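Switch on the curing line in order

TASK

Start the clay-curing equipment from its cordless push switches: with the fingertips, gently press down the blue cap (extractor), then the yellow cap (oven), then the red cap (timer), each at least most of the way down, where it stays. Leave the white switch alone, do not lift or shove any switch, and leave the jars, the clay figure and the tin where they stand.

Things in the scene. Friction and masses are not known exactly. Their poses are not given: they have to be found in the camera images.
- switch_blue: cordless push switch with the blue cap (fume extractor): a loose round grey puck, 64 mm diameter, housing 22 mm high, 0.35 kg, rubber foot; origin at the centre of its underside, z up. The round cap (40 mm diameter) stands upright in its middle, its flat top 38 mm above the underside when up and 28 mm when fully down
- blue_top (a point): centre of the top face of the blue cap; moves down with it
- blue_cap (a joint): travel of the blue cap in m: 0 = up (as at the start), 0.010 = fully down on a hard stop. It slides under about 3 N, has no return spring and stays where it is left; past 0.006 the switch is on
- switch_yellow: cordless push switch with the yellow cap (curing oven): a loose round grey puck, 64 mm diameter, housing 22 mm high, 0.35 kg, rubber foot; origin at the centre of its underside, z up. The round cap (40 mm diameter) stands upright in its middle, its flat top 38 mm above the underside when up and 28 mm when fully down
- yellow_top (a point): centre of the top face of the yellow cap; moves down with it
- yellow_cap (a joint): travel of the yellow cap in m: 0 = up (as at the start), 0.010 = fully down on a hard stop. It slides under about 3 N, has no return spring and stays where it is left; past 0.006 the switch is on
- switch_red: cordless push switch with the red cap (timer): a loose round grey puck, 64 mm diameter, housing 22 mm high, 0.35 kg, rubber foot; origin at the centre of its underside, z up. The round cap (40 mm diameter) stands upright in its middle, its flat top 38 mm above the underside when up and 28 mm when fully down
- red_top (a point): centre of the top face of the red cap; moves down with it
- red_cap (a joint): travel of the red cap in m: 0 = up (as at the start), 0.010 = fully down on a hard stop. It slides under about 3 N, has no return spring and stays where it is left; past 0.006 the switch is on
- switch_white: cordless push switch with the white cap (bench lamp, not to be pressed): a loose round grey puck, 64 mm diameter, housing 22 mm high, 0.35 kg, rubber foot; origin at the centre of its underside, z up. The round cap (40 mm diameter) stands upright in its middle, its flat top 38 mm above the underside when up and 28 mm when fully down
- white_top (a point): centre of the top face of the white cap; moves down with it
- white_cap (a joint): travel of the white cap in m: 0 = up (as at the start), 0.010 = fully down on a hard stop. It slides under about 3 N, has no return spring and stays where it is left; past 0.006 the switch is on
- red_jar: closed glaze jar, red with white cap, 42 mm diameter, 42 mm high, loose; origin at the centre of its underside. Bystander
- green_jar: closed glaze jar, green with black cap, 42 mm diameter, 46 mm high, loose; origin at the centre of its underside. Bystander
- figure: small pair of clay animals (pink and orange) on a round wood slice, 30x33x41 mm, light, loose; origin at the centre of its underside. Bystander
- tin: closed dark green tin, 61x96x26 mm, loose; origin at the centre of its underside. Bystander

How it is judged:
By the outcome, as a careful person would: the job done as asked, in the order asked, and still so for the second after the job is handed in, with the robot touching nothing.
It also fails if it takes over 45 s, if anything falls off the work surface, if the arm or the gripper's body presses on something with over 40 N, if the wrist force passes 120 N, or if a joint passes its speed limit or range.

ROBOT

A 6-joint arm with a two-finger parallel gripper is mounted at the origin on a cart in front of the work surface, level with it; the furniture and walls round the work are solid. World frame = base frame: x ahead of the robot, y to its left, z up, the work surface at z = 0. Lengths are in m, angles in rad, forces in N, time in s.
With the tool pointing down it reaches from about 0.325 to 0.9 m from the base axis. Payload 6.1 kg.
Tool frame: the origin (TCP) lies midway between the tips of the shut fingers; the grasp point (between the pads) lies 19 mm behind it; z points along the fingers, y is the line along which they close (so a half turn about z gives the same grasp; the last joint's range is limited). The gripper opens to 85 mm and grips with 20 to 120 N. Pads are 22 mm wide; open, the fingers measure 114 mm over their backs; the gripper's body (76 mm by 85 mm) begins 54 mm behind the grasp point. The pads swing forward as they close: fully open they stand 13 mm farther back than shut.
Start: joints at [1.031, 0.22, 1.526, -0, 1.395, -0.126], TCP at [0.251, 0.572, 0.231] pointing down, gripper open.
Joint ranges: [-2.98, 2.98], [-0.91, 2.08], [0.09, 2.57], [-1.24, 4.39], [0.2, 2.65], [-2.68, 2.68]. Speed limits (rad/s): [2.57, 2.57, 3.01, 3.14, 3.14, 3.14].

INTERFACE

Orientations are given as [roll, pitch, yaw] about the fixed x, y, z axes, in that order (R = Rz(yaw) Ry(pitch) Rx(roll)).
In Python, from plant import manip, kin, eyes, finder, monitor gives the robot as it stands. Calls block until the motion is done:
- manip.movep(position, orientation): joint-space move of the TCP to a pose.
- manip.move_l(position, feed=0.15, rotation=None, max_force=None): straight line of the TCP; rotation=None keeps the orientation; feed is the mean speed in m/s. With max_force (N) it stops when the force on the tool has changed by that much, and returns True; else False.
- manip.set_joints(angles): joint-space move.
- manip.gripper_to(opening, f_grip=None): finger opening in m; f_grip is the grip in N (None keeps the last); returns when the fingers have stopped.
- manip.hold(seconds).
- kin.inverse_kinematics(position, orientation): joint angles nearest the present ones, or None.
- eyes.get_image(name): name is "scene" or "top" or "wrist"; returns (picture, depth): 480x640x3 uint8, red, green, blue; 480x640 float32, m along the optical axis (not along the pixel's ray), 0 where there is no reading.
- eyes.get_calibration(name): a dict with "intrinsics" (3x3 intrinsics, pixels), "world_from_camera" (4x4, takes a point from camera to world coordinates). Camera axes: x right, y down, z forward; pixel columns grow to the right and rows downward; lengths in m; the calibration is good to about 2 mm. A picture is of the moment at which its call begins: read the wrist's pose just before it. get_calibration takes no time and is no camera call; for the wrist camera it gives the pose at the moment of the call.
A pose or a line that the arm cannot do raises manip.Unreachable and nothing moves.
- manip.job_done(): hands the job in; it is judged then, once.
Trained networks look in the newest picture that a camera, given by its name, has taken for a name from the list of things; names that differ only in an ending like _2 or _b are one class to them, and where a whole thing is asked for, a point or a joint stands for the part that bears it (a point fixed in the world has none). Each returns a list of dicts, best first, with "confidence" (0 to 1); they miss things now and then, are a little off and sometimes report something else, mostly with a low value. They report only what shows in the picture. A call takes as long as a camera call.
- finder.silhouettes(target, camera): "region" (480x640 bool, what is visible of it) and "uv" ([column, row] in pixels, amid what is visible of it).
Readings, each from a call of its own:
- monitor.read_time_s(): time.
- monitor.read_q(): joint angles.
- monitor.read_joint_velocities(): joint speeds.
- monitor.read_joint_torque(): joint torques, N m.
- monitor.read_eef_pos(): TCP position.
- monitor.read_tcp_rot(): TCP orientation.
- monitor.read_ft_force(): force on the tool from outside, world axes, zero at the start.
- monitor.read_torque(): the same for the moment, N m.
- monitor.read_opening(): finger opening in m.
- monitor.read_grasp_force(): force on a finger pad.
Only numpy, scipy, OpenCV 4.12 (cv2) and the standard library are available. Lean on these libraries where they do the work, as an engineer would, in place of code of your own. Each camera call takes 0.05 s, during which the arm holds its last target. There are 200 camera calls.

## Working session

There is one attempt and no reset: what is moved stays moved. The work goes in short steps, each a Python script; the robot and the scene stay as the last script left them, time stands still between calls to the robot, and variables do not carry over. Pictures are saved under pics/ and viewed, at most 10 in all, crops included, and the job is handed in when it is done.

```bash
mkdir -p pics; cat > h.py <<'E'
import numpy as np, cv2
from plant import manip, kin, eyes, finder, monitor
def world(cam, mask, depth):
    c=eyes.get_calibration(cam); K=np.array(c["intrinsics"]); T=np.array(c["world_from_camera"])
    v,u=np.nonzero(mask&(depth>0)); z=depth[v,u]
    p=np.stack([(u-K[0,2])/K[0,0]*z,(v-K[1,2])/K[1,1]*z,z,np.ones_like(z)])
    return (T@p)[:3].T
E
python3 - <<'E'
from h import *
for cam in ("top","scene"):
    im,d=eyes.get_image(cam); cv2.imwrite(f"pics/{cam}0.png",im[...,::-1])
    for n in ["switch_blue","switch_yellow","switch_red","switch_white","red_jar","green_jar","figure","tin"]:
        for r in finder.silhouettes(n,cam)[:2]:
            p=world(cam,r["region"],d)
            if len(p)==0: print(cam,n,"empty");continue
            q=p[p[:,2]>np.percentile(p[:,2],95)-.004]
            print(cam,n,round(r["confidence"],2),np.round(r["uv"]),len(p),"med",np.median(p,0).round(3),"topmed",np.median(q,0).round(3),"rng",p.min(0).round(3),p.max(0).round(3))
print(monitor.read_time_s())
E
```

```text
top switch_blue 0.86 [264. 206.] 713 med [0.614 0.112 0.023] topmed [0.617 0.114 0.037] rng [ 0.585  0.082 -0.005] [0.653 0.147 0.042]
top switch_blue 0.75 [261. 204.] 296 med [0.615 0.114 0.037] topmed [0.615 0.114 0.037] rng [0.598 0.094 0.019] [0.636 0.135 0.042]
top switch_yellow 0.7 [372. 219.] 684 med [ 0.586 -0.126  0.024] topmed [ 0.59  -0.126  0.037] rng [ 0.558 -0.159 -0.002] [ 0.619 -0.096  0.044]
top switch_yellow 0.43 [376. 217.] 282 med [ 0.589 -0.126  0.037] topmed [ 0.59  -0.126  0.038] rng [ 0.57  -0.147  0.022] [ 0.609 -0.108  0.044]
top switch_red 0.88 [381. 262.] 707 med [ 0.5   -0.134  0.023] topmed [ 0.5   -0.136  0.038] rng [ 0.47  -0.166 -0.004] [ 0.534 -0.105  0.042]
top switch_white 0.69 [210. 275.] 737 med [0.467 0.224 0.023] topmed [0.468 0.228 0.038] rng [ 0.437  0.197 -0.   ] [0.499 0.259 0.042]
top red_jar 0.73 [311. 233.] 314 med [0.553 0.013 0.042] topmed [0.555 0.014 0.043] rng [ 0.535 -0.006 -0.001] [0.575 0.032 0.048]
top green_jar 0.96 [183. 204.] 363 med [0.608 0.279 0.045] topmed [0.611 0.282 0.047] rng [0.59  0.262 0.002] [0.629 0.302 0.051]
to
[... 1104 characters left out ...]
4 -0.106  0.039]
scene switch_white 0.59 [222. 219.] 689 med [0.463 0.211 0.021] topmed [0.467 0.223 0.036] rng [ 0.435  0.188 -0.003] [0.51  0.31  0.041]
scene red_jar 0.78 [310. 257.] 611 med [ 0.55  -0.001  0.032] topmed [0.555 0.009 0.041] rng [ 0.535 -0.012 -0.003] [0.607 0.071 0.044]
scene green_jar 0.92 [277. 184.] 406 med [0.606 0.267 0.034] topmed [0.609 0.278 0.045] rng [ 0.59   0.258 -0.001] [0.63  0.339 0.048]
scene figure 0.69 [257. 269.] 305 med [0.464 0.023 0.013] topmed [0.467 0.028 0.033] rng [ 0.448  0.012 -0.003] [0.491 0.072 0.041]
scene tin 0.74 [409. 350.] 2712 med [ 0.578 -0.272  0.025] topmed [ 0.582 -0.266  0.026] rng [ 0.528 -0.316 -0.004] [ 0.661 -0.19   0.029]
0.9
```

View pics/scene0.png

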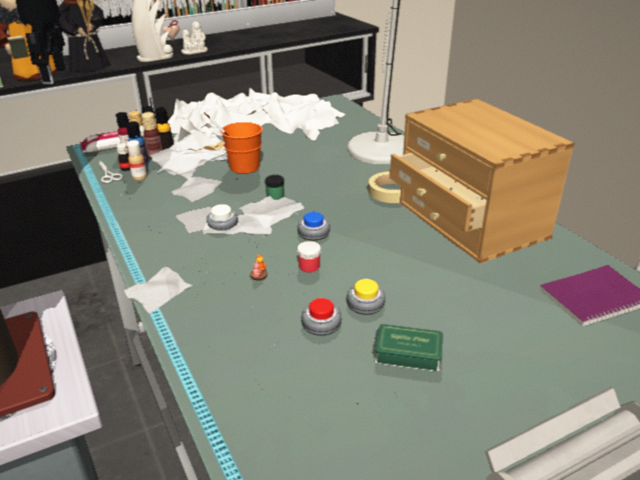

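View pics/top0.png

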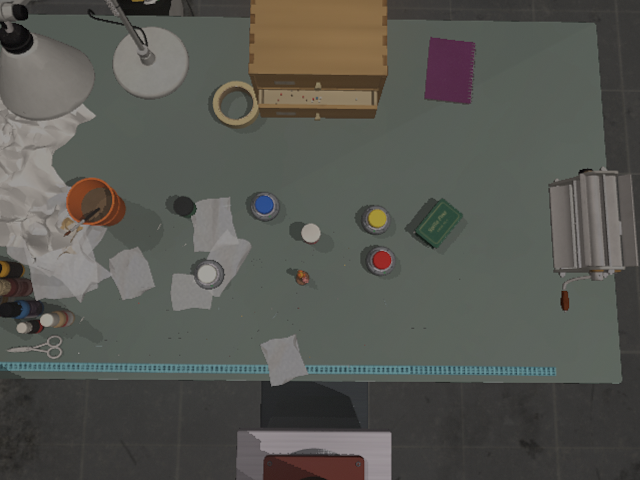

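The scene view shows blue at (313,220), yellow at (366,290), red at (321,310) and white at (221,213). In the top view they are at (264,206), (376,219), (381,261) and (208,274). The network masks and depth agree in both views to within 6 mm. Next I'll press blue on its own and check the travel.

```bash
cat >> h.py <<'E'
def press(x,y,rot):
    manip.movep([x,y,.12],rot); manip.move_l([x,y,.055],feed=.15); manip.hold(.2)
    c=manip.move_l([x,y,.034],feed=.02,max_force=12)
    print("34mm",c,monitor.read_eef_pos(),np.round(monitor.read_ft_force(),1))
    if not c or monitor.read_eef_pos()[2]>.0305:
        c=manip.move_l([x,y,.0255],feed=.02,max_force=12)
    print("end",c,np.round(monitor.read_eef_pos(),4),np.round(monitor.read_ft_force(),1))
    manip.move_l([x,y,.12],feed=.15)
E
python3 - <<'E'
from h import *
rot=list(monitor.read_tcp_rot()); print(rot)
manip.gripper_to(0.0)
press(.616,.112,rot); print(monitor.read_time_s())
E
```

```text
[np.float64(3.1415642387035554), np.float64(2.020370349753442e-05), np.float64(2.727795654704069)]
34mm False [0.61611041 0.11202005 0.0339471 ] [-0.9 -0.1  1.6]
end True [0.6162 0.112  0.027 ] [-3.1 -0.3  6.4]
6.9917
```

```bash
cat >> h.py <<'E'
def check(n,cams=("top","scene")):
    for cam in cams:
        im,d=eyes.get_image(cam)
        for r in finder.silhouettes(n,cam)[:1]:
            p=world(cam,r["region"],d); q=p[p[:,2]>np.percentile(p[:,2],95)-.004]
            print(cam,n,round(r["confidence"],2),np.median(q,0).round(4),"med",np.median(p,0).round(3))
E
python3 - <<'E'
from h import *
rot=list(monitor.read_tcp_rot())
manip.movep([.589,-.128,.12],rot)
check("switch_blue"); print(monitor.read_time_s())
E
```

```text
scene switch_blue 0.72 [0.6162 0.1077 0.0261] med [0.61  0.097 0.02 ]
8.15
```

Blue is fully down: its top now reads 26 mm, against 36 mm before, and it hasn't moved sideways. Next are yellow and red, each with a check.

```bash
python3 - <<'E'
from h import *
rot=list(monitor.read_tcp_rot())
press(.589,-.128,rot)
manip.movep([.45,-.02,.2],rot)
check("switch_yellow"); print(monitor.read_time_s())
im,_=eyes.get_image("scene"); cv2.imwrite("pics/scene1.png",im[...,::-1])
E
```

```text
34mm False [ 0.58907529 -0.12803273  0.03395378] [-0.5 -0.1  0.2]
end True [ 0.5892 -0.1281  0.027 ] [-2.2  0.4  7.9]
top switch_yellow 0.69 [ 0.5892 -0.1275  0.027 ] med [ 0.587 -0.126  0.023]
scene switch_yellow 0.61 [ 0.5886 -0.1323  0.0262] med [ 0.583 -0.142  0.021]
12.575
```

```bash
python3 - <<'E'
from h import *
rot=list(monitor.read_tcp_rot())
press(.500,-.137,rot)
manip.movep([.3,.25,.3],rot)
for n in ["switch_blue","switch_yellow","switch_red","switch_white","red_jar","green_jar","figure","tin"]: check(n)
print(monitor.read_time_s())
im,_=eyes.get_image("scene"); cv2.imwrite("pics/scene2.png",im[...,::-1])
E
```

```text
34mm False [ 0.5000778  -0.1370292   0.03395359] [-0.3 -0.1 -0.5]
end True [ 0.5002 -0.1371  0.0269] [-2.   0.7  8.5]
top switch_blue 0.85 [0.6169 0.1125 0.0273] med [0.615 0.113 0.023]
scene switch_blue 0.7 [0.6152 0.1077 0.026 ] med [0.609 0.096 0.02 ]
top switch_yellow 0.89 [ 0.5892 -0.1274  0.0268] med [ 0.587 -0.126  0.023]
scene switch_yellow 0.94 [ 0.5881 -0.1324  0.0262] med [ 0.582 -0.142  0.021]
top switch_red 0.58 [ 0.5013 -0.1354  0.0272] med [ 0.499 -0.136  0.023]
scene switch_red 0.63 [ 0.4998 -0.142   0.0262] med [ 0.495 -0.152  0.021]
top switch_white 0.76 [0.4679 0.2287 0.0376] med [0.467 0.225 0.024]
scene switch_white 0.7 [0.4672 0.2225 0.0364] med [0.463 0.211 0.021]
top red_jar 0.7 [0.5543 0.0135 0.0425] med [0.555 0.013 0.042]
top green_jar 0.7 [0.6104 0.2824 0.0468] med [0.609 0.28  0.045]
scene green_jar 0.71 [0.6084 0.2781 0.0448] med [0.605 0.267 0.035]
top figure 0.45 [0.4695 0.0343 0.0364] med [0.463 0.031 0.014]
scene figure 0.77 [0.4676 0.0282 0.0336] med [0.464 0.023 0.016]
top tin 0.94 [ 0.5801 -0.26    0.0271] med [ 0.58  -0.259  0.026]
scene tin 0.79 [ 0.5823 -0.2659  0.0257] med [ 0.577 -0.273  0.025]
19.775
```

View pics/scene2.png

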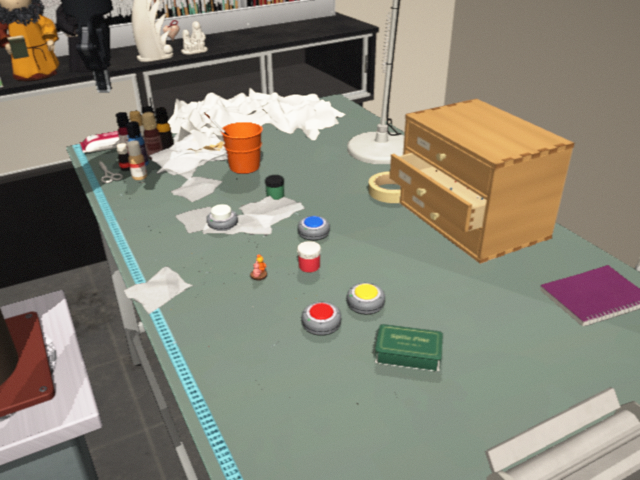

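The picture shows the blue (313,223), yellow (366,293) and red (321,312) caps down. White (221,213) is still up, and the jars, figure and tin stand where they were.

```bash
python3 -c "
from h import *
print(manip.job_done())"
```

```text
the job is handed in; nothing more can be done
None
```

I pressed the blue, yellow and red caps fully down in that order, in about 20 s, left the white switch up and everything else in place, and handed the job in (no verdict was returned).

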